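# Switch off the baking machine and hold its lid ajar

## Task

The loaf is done: with the lid still shut, turn the white baking machine's selector anticlockwise to off, the ring mark, so that it clicks in there. Then raise the lid with the fingers (it has a grip along its front edge) and hold it open at 30 degrees to let the steam out; it falls shut if let go, so never let it drop, and finish while still holding it there. Leave everything else on the counter where it is.

Things in the scene. Friction and masses are not known exactly. Their poses are not given: they have to be found in the camera images.
- machine: White baking machine, fixed: 230 deep (x), 340 wide (y), body 185 high, front (-x) to the robot. Origin: centre of its underside; x to its back, z up. Lid over y -50 to 166 mm, flat control panel (top 185 up) over y -165 to -60. In its frame: selector axis x -35, y -112.5; lid hinge line along y at x 85, z 187; middle of the shut lid's grip bar x -121, y 57.5, z 233 mm.
- selector (a joint): Selector knob, vertical axis, rad, growing clockwise from above. Sprung dips at four raised marks on the panel: -0.7 one stroke, 0 the ring (off), 0.7 two strokes, 1.4 three strokes. Between marks it springs to the nearer one; about 0.06 Nm turns it over the hump. Starts (once settled, 0.5 s) at two or three strokes. At 0 the pointer points to the machine's +x (away from the robot).
- selector_grip (a point): Centre of the selector's upright grip bar, on the axis, 29 mm above the panel; x is the bar's length and pointer direction, z up. White plastic: round skirt 50 mm across, 9 high; on it a bar 44 long, 12 thick, top 34 above the panel, a dark line on its pointer half. Grip across the 12 mm.
- lid (a joint): Angle of the lid about its hinge at the machine's rear, radians: 0 shut, growing as the front edge rises (30 degrees = 0.524). The hinge is free and has no stay: the lid, 0.4 to 0.65 kg, falls shut from any angle below about 75 degrees. 2 to 4 N at the grip bar lifts it.
- lid_hinge (a point): Middle of the lid's hinge line, fixed to the machine; the line runs along this point's y axis. Axes as the machine's.
- lid_grip (a point): Middle of the lid's grip: round white bar, 14 mm thick, 108 long along this point's y, on the edge of a 6 mm thick lip that rises from the lid's front and, shut, leans 35 degrees from upright towards the robot. Bar axis, shut: 206 mm in front of and 46 above the hinge line, 32 along the lip from the lid's top. Lid 24 thick, 216 wide, with a window. Axes: the lid's, turning with it.
- mug: Bystander: blue ceramic mug, 82 mm across, 95 high, handle to its +y; stands in front of the machine's right part. Origin: centre of its underside.
- jam_jar: Bystander: jam jar with a steel cap, 64 mm across, 95 high; stands left of the machine. Origin: centre of its underside.
- timer: Bystander: aluminium wind-up kitchen timer, 68 mm across, 56 high; stands right of the machine. Origin: centre of its underside.
- spatula: Bystander: wooden spatula, 240 mm long, lying in front of the machine. Origin: underside of its middle, x along its length.
- shaker: Bystander: white ceramic salt shaker, 44 mm across, 70 high; stands in front of the machine's left part. Origin: centre of its underside.
- bowl: Bystander: white bowl, 120 mm across, 50 high, on the platform of the kitchen scale to the right of the robot. Origin: centre of its underside.

How it is judged:
On the way, in this order (a step that is already met when the one before it is completed fails the run):
1. the selector has clicked in at the ring mark (off) with the lid still shut (value of joint selector between -0.15 and 0.15 rad and value of joint lid below 0.05 rad and velocity of joint selector between -0.3 and 0.3 rad/s and contact force between the fingers and selector below 0.05 N), for 0.2 s.
2. the lid is raised to about 30 degrees and held there by the fingers (value of joint lid between 0.436 and 0.611 rad and contact force between the fingers and lid above 0.5 N), for 0.3 s.
At the end, for the whole second after the job is handed in: The selector rests at the ring mark (within 0.15 rad); the lid stands at 30 degrees, give or take 5, not moving, held by the fingers and touching none of the loose things; the mug, jar, timer, spatula, shaker and bowl are within 30 mm of where they stood (all of step 2 and value of joint selector between -0.15 and 0.15 rad and velocity of joint lid between -0.1 and 0.1 rad/s and contact force between lid and mug below 0.2 N and contact force between lid and jam_jar below 0.2 N and contact force between lid and timer below 0.2 N and contact force between lid and spatula below 0.2 N and contact force between lid and shaker below 0.2 N and contact force between lid and bowl below 0.2 N and distance of each of mug, jam_jar, timer, spatula, shaker, bowl from where it was at the start of the episode below 0.03 m); the arm keeps its last pose, push and grip.
It fails at once if the lid was let drop (closing faster than 1.5 rad/s) (velocity of joint lid below -1.5 rad/s).
It fails at once if one of the loose things (mug, jar, timer, spatula, shaker, bowl) was pushed more than 30 mm or knocked over (distance of any of mug, jam_jar, timer, spatula, shaker, bowl from where it was at the start of the episode above 0.03 m or angle between any of mug, jam_jar, timer, spatula, shaker, bowl's own z axis and vertical above 0.5 rad).
It also fails if it takes over 48 s, if anything falls off the work surface, if the arm or the gripper's body presses on something with over 40 N, if the wrist force passes 120 N, or if a joint passes its speed limit or range.

## Robot

A 7-joint arm with a two-finger parallel gripper is mounted at the origin on the work surface. World frame = base frame: x ahead of the robot, y to its left, z up, the work surface at z = 0. Lengths are in m, angles in rad, forces in N, time in s.
With the tool pointing down it reaches from about 0.425 to 0.925 m from the base axis. Payload 6.8 kg.
Tool frame: the origin (TCP) lies between the finger pads; the fingertips stand r.tcp_to_tips ahead of it and the grasp point (between the pads) is the TCP (r.tcp_to_tips is the distance from the TCP to the fingertips, in m); z points along the fingers, y is the line along which they close (so a half turn about z gives the same grasp; the last joint's range is limited). The gripper opens to 85 mm and grips with 20 to 120 N. Pads are 22 mm wide; open, the fingers measure 114 mm over their backs; the gripper's body (76 mm by 85 mm) begins 54 mm behind the grasp point. The pads swing forward as they close: fully open they stand 13 mm farther back than shut.
Start: joints at [-1.438, 0.477, 0.022, 1.555, -0.011, 1.109, -0.083], TCP at [0.161, 0.656, 0.217] pointing down, gripper open.
Joint ranges: [-2.96, 2.96], [-0.34, 2.1], [-1.41, 1.46], [0.24, 2.44], [-1.37, 4.51], [0.17, 1.92], [-2.96, 2.96]. Speed limits (rad/s): [2.39, 2.39, 3.14, 3.14, 3.14, 3.14, 3.14].

## Interface

Orientations are given as a rotation vector (axis times angle).
In Python, from bench import r gives the robot as it stands.
- The arm moves only by the tool servo_tool, never from a script. Its argument "commands" is a list of rows, each a list of 2 entries, a list of its own where there are three numbers: the shift along the tool's x, y, z normalised to -1 to 1, where 1 is 250 mm, then the turn, a rotation vector about the tool's x, y, z normalised to -1 to 1, where 1 is 90 degrees. In form: [[[dx, dy, dz], [ax, ay, az]], ...]. A call has 1 to 20 rows; each row is the pose to reach, as a shift and turn from the pose commanded when the call began, along the tool's axes at that moment; what a row does not reach only later rows make up. A row lasts 1/10 s, in which the tool goes at most 50 mm and 8.59 degrees, less where a joint would pass 70% of its speed; a pose out of reach is approached as far as the arm can. A call with a number of a shift or a turn outside -1 to 1 is refused whole. A call with a gripper value outside its range is refused whole. "claw" is the closure, from 0 (fully open) to 1 (shut), set as the call begins (left out, the last holds). The fingers move at their own pace and stop on an object; "squeeze" is the grip in N (left out, the last holds). Time passes only in rows, so rows that repeat a pose let the fingers close. It gives the time, the measured TCP pose, the force, the opening and the grip force at its end, in the units of the state.
- r.get_obs(): the state, without advancing time (a new reading comes with each control period).
- r.grab_frame(name): name is "side" or "top"; returns (picture, depth): 384x512x3 uint8, red, green, blue; 384x512 float32, m along the optical axis (not along the pixel's ray), 0 where there is no reading.
- r.camera_model(name): a dict with "fx", "fy", "cx", "cy" (pixels), "k1" (the pictures are not rectified: a ray, as slopes to the right and down, at radius r is drawn at 1 + k1 r^2 times it, then the intrinsics apply), "extrinsics" (4x4, takes a point from camera to world coordinates). Camera axes: x right, y down, z forward; pixel columns grow to the right and rows downward; lengths in m; the calibration is good to about 2 mm. A picture is of the moment at which its call begins. camera_model takes no time and is no camera call.
- r.hand_in(): hands the job in; it is judged then, once.
Trained networks look in the newest picture that a camera, given by its name, has taken for a name from the list of things; names that differ only in an ending like _2 or _b are one class to them, and where a whole thing is asked for, a point or a joint stands for the part that bears it (a point fixed in the world has none). Each returns a list of dicts, best first, with "confidence" (0 to 1); they miss things now and then, are a little off and sometimes report something else, mostly with a low value. They report only what shows in the picture. A call takes as long as a camera call.
- r.boxes_of(camera, target): "uv" ([column, row] in pixels, amid what is visible of it).
- r.mark_of(camera, target): "uv" ([column, row] in pixels: a listed point, or the origin of a listed thing).
The state is a dict: "clock": time; "joints": joint angles; "qvel": joint speeds; "tau": joint torques, N m; "tcp_pos": TCP position; "orientation": TCP orientation; "contact_force": force on the tool from outside, world axes, zero at the start; "moment": the same for the moment, N m; "grip_width": finger opening in m; "gripper_force": force on a finger pad.
Only numpy, scipy, OpenCV 4.12 (cv2) and the standard library are available. Lean on these libraries where they do the work, as an engineer would, in place of code of your own. Each camera call takes 0.05 s, during which the arm holds its last target. There are 200 camera calls.

## Working session

There is one attempt and no reset: what is moved stays moved. The work goes in short steps, Python scripts to look and compute and a tool call to move; the robot and the scene stay as the last step left them, time stands still between calls to the robot, and variables do not carry over. Pictures are saved under pics/ and viewed, at most 10 in all, crops included, and the job is handed in when it is done.

Besides the shell and the picture viewer there is one more tool, called in YAML: its name, and indented under it one key for each argument. servo_tool: Moves the arm, as the interface text tells. Scaled input: -1 to 1 covers 250 mm each way for a shift and 90 degrees each way for a turn. Its arguments: {"type":"object","properties":{"commands":{"type":"array"},"claw":{"type":"number"},"squeeze":{"type":"number"}},"required":["commands"]}

```bash
mkdir -p pics
cat > h.py <<'E'
import numpy as np, cv2
from bench import r
from scipy.spatial.transform import Rotation as R
def world(cam,uv,depth=None,z=None):
    m=r.camera_model(cam); K=np.array([[m['fx'],0,m['cx']],[0,m['fy'],m['cy']],[0,0,1.]])
    p=cv2.undistortPoints(np.array([[uv]],float),K,np.array([m['k1'],0,0,0,0.]))[0,0]
    # forward model x_d = x(1+k1 r^2)
    E=np.array(m['extrinsics']); d=E[:3,:3]@np.array([p[0],p[1],1]); o=E[:3,3]
    if z is not None: return o+d*(z-o[2])/d[2]
    return o+d*depth
def dep(D,uv,w=2):
    u,v=np.round(uv).astype(int); a=D[max(0,v-w):v+w+1,max(0,u-w):u+w+1]; a=a[a>0]; return np.median(a) if a.size else 0
E
python3 - <<'E'
from h import *
print(r.get_obs(), r.tcp_to_tips)
for c in ['top','side']:
    im,D=r.grab_frame(c); cv2.imwrite(f'pics/{c}0.png',im[:,:,::-1]); np.save(f'{c}0.npy',D)
    print(c,r.camera_model(c))
    for n in ['machine','selector_grip','lid_hinge','lid_grip','mug','jam_jar','timer','spatula','shaker','bowl']:
        for d in r.mark_of(c,n)[:2]:
            q=dep(D,d['uv']); print(n,np.round(d['uv'],1),round(d['confidence'],2),np.round(world(c,d['uv'],q),3))
E
```

```text
{'clock': 0.0, 'joints': array([-1.43810311,  0.47783981,  0.02231381,  1.55646487, -0.01152227,
        1.10929658, -0.08311244]), 'qvel': array([-3.07519532e-05,  8.05947146e-04,  1.45571866e-04,  8.12744792e-05,
        4.05445417e-04,  6.22413325e-04, -7.93225439e-04]), 'tau': array([ 3.91505546e-04, -5.96460915e+01,  1.60828907e+00, -2.81184393e+01,
        1.24962162e-02,  9.56849341e-03, -1.29400439e-05]), 'tcp_pos': array([0.1608143 , 0.65491636, 0.21639294]), 'orientation': array([-3.77275328e-01, -3.11873794e+00,  2.94921114e-03]), 'contact_force': array([ 0.11696018, -0.38718342, -0.32200887]), 'moment': array([0.00038619, 0.06802556, 0.02146175]), 'gripper_force': 0.0, 'grip_width': 0.08552324756873472} 0.019
top {'fx': 373.81311444690465, 'fy': 373.81311444690465, 'cx': 254.005064151798, 'cy': 189.86834298341012, 'k1': -0.023559964513596758, 'extrinsics': array([[-0.02000888, -0.99095658,  0.13268275,  0.42725408],
       [-0.99973416,  0.02135126,  0.00870206, -0.05643501],
       [-0.0114563 , -0.13247335, -0.99112036,  1.09478948],
       [ 0.        ,  0.        ,  0
[... 779 characters left out ...]
cy': 190.45812565637794, 'k1': -0.12614326294079437, 'extrinsics': array([[-0.98968643, -0.11311333,  0.08789845,  0.45211657],
       [-0.14302852,  0.74610076, -0.65028955,  0.67794351],
       [ 0.00797531, -0.65615473, -0.75458424,  1.0014004 ],
       [ 0.        ,  0.        ,  0.        ,  1.        ]])}
selector_grip [307.1 139.4] 0.54 [ 0.395 -0.408  0.064]
lid_hinge [187.7 188.1] 0.78 [ 0.729 -0.007  0.186]
lid_grip [260.5 198.1] 0.56 [0.515 0.043 0.238]
mug [297.3 204.1] 0.65 [ 0.41  -0.105  0.051]
jam_jar [209.8 285.7] 0.92 [0.625 0.22  0.058]
spatula [308.4 247.2] 0.83 [0.363 0.022 0.005]
shaker [259.  282.9] 0.8 [0.496 0.186 0.047]
bowl [307.5 139. ] 0.64 [ 0.394 -0.409  0.065]
```

Run:
```python
import cv2
a=cv2.imread('pics/top0.png')[90:300,130:430]; cv2.imwrite('pics/top0c.png',cv2.resize(a,None,fx=2.66,fy=2.66,interpolation=cv2.INTER_CUBIC))
```

```text
(no output)
```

View pics/top0c.png

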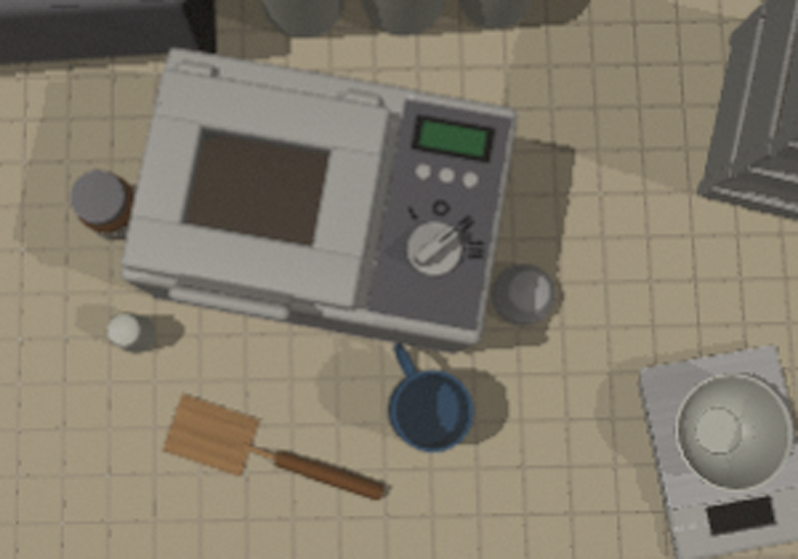

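View pics/side0.png

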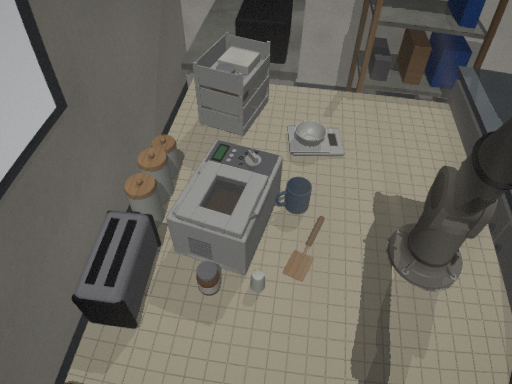

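Run:
```python
from h import *
for c in ['top','side']:
    D=np.load(f'{c}0.npy'); m=r.camera_model(c)
    K=np.array([[m['fx'],0,m['cx']],[0,m['fy'],m['cy']],[0,0,1.]])
    v,u=np.mgrid[0:384,0:512]; p=cv2.undistortPoints(np.stack([u,v],-1).reshape(-1,1,2).astype(float),K,np.array([m['k1'],0,0,0,0.]))[:,0]
    d=D.reshape(-1,1); P=np.hstack([p*d,d]); E=m['extrinsics']; W=P@E[:3,:3].T+E[:3,3]; W=W.reshape(384,512,3); np.save(f'{c}W.npy',W)
    mk=(D>0)&(W[...,2]>.172)&(W[...,2]<.217)&(W[...,0]>.4)&(W[...,0]<.85)&(abs(W[...,1]+.02)<.25)
    n,l,s,_=cv2.connectedComponentsWithStats(mk.astype(np.uint8)); k=1+np.argmax(s[1:,4]); X=W[l==k]
    rect=cv2.minAreaRect(X[:,:2].astype(np.float32)); print(c,rect,np.round(cv2.boxPoints(rect),3).tolist())
    # front edge/right edges and heights
    yaw=-0.19
    sel=np.array([.564,-.142]); g=np.linalg.norm(W[...,:2]-sel,axis=2)
    a=(g<.035)&(W[...,2]>.207)&(W[...,2]<.24); S=W[a]
    if len(S)>8:
        print('bar',S.mean(0),len(S),cv2.minAreaRect(S[:,:2].astype(np.float32)))
    a=(g<.06)&(g>.035)&(D>0); print('panel z',np.median(W[a][:,2]))
    # grip bar
    a=(W[...,2]>.226)&(W[...,2]<.26)&(abs(W[...,0]-.51)<.05)&(abs(W[...,1]-.04)<.1); S=W[a]; 
    print('grip',len(S),S.mean(0),cv2.minAreaRect(S[:,:2].astype(np.float32)), S[:,2].max(), cv2.fitLine(S[:,:2].astype(np.float32),2,0,.01,.01).ravel())
```

```text
top ((0.6212789416313171, -0.04080595076084137), (0.33733731508255005, 0.23128755390644073), 78.224853515625) [[0.4740000069141388, -0.18199999630451202], [0.699999988079071, -0.23000000417232513], [0.7689999938011169, 0.10100000351667404], [0.5419999957084656, 0.14800000190734863]]
bar [ 0.56301804 -0.1419914   0.21767958] 95 ((0.5635162591934204, -0.14222434163093567), (0.012046849355101585, 0.043476857244968414), 38.04983901977539)
panel z 0.1851737811866958
grip 293 [0.51371543 0.03828158 0.23731381] ((0.5145693421363831, 0.038494572043418884), (0.10645343363285065, 0.015986964106559753), 78.40253448486328) 0.2428848077189396 [0.19620809 0.98056227 0.51371545 0.03828158]
side ((0.6188451051712036, -0.0389266163110733), (0.3436957001686096, 0.23001232743263245), 78.35015106201172) [[0.47200000286102295, -0.18400000035762787], [0.6970000267028809, -0.23000000417232513], [0.765999972820282, 0.10599999874830246], [0.5410000085830688, 0.15299999713897705]]
bar [ 0.56177702 -0.1388066   0.21605149] 68 ((0.5619790554046631, -0.14135447144508362), (0.013213647529482841, 0.04197072982788086), 39.24437713623047)
panel z 0.1862454696422567
grip 179 [0.512451   0.04753185 0.23823504] ((0.5130751132965088, 0.04175705462694168), (0.10677651315927505, 0.016023818403482437), 78.01079559326172) 0.2429257866209793 [0.20770422 0.9781917  0.512451   0.04753185]
```

servo_tool:
  commands:
    - [[0, 0, -0.2], [0, 0, 0]]
    - [[0, 0, -0.4], [0, 0, 0]]
    - [[0, 0, -0.6], [0, 0, 0]]
    - [[0, 0, -0.8], [0, 0, 0]]
    - [[0, 0, -0.8], [0, 0, 0]]

```text
clock: 1.6
tcp_pos: [0.1616, 0.658, 0.4266]
orientation: [0.378, 3.118, 0.022]
contact_force: [0.5, 0.9, 0.3]
grip_width: 0.0857
gripper_force: 0.0
```

```bash
cat >> h.py <<'E'
yaw=np.radians(-11.7); C=np.array([.620,-.040,0])
M=R.from_euler('z',yaw)
def mw(p): return C+M.apply(p)
def tool(yaz,tilt=0,taz=0):
    """tool down, y at azimuth yaz(deg); then fingers tilted forward by tilt(deg) toward azimuth taz"""
    a=np.radians(yaz); y=np.array([np.cos(a),np.sin(a),0]); z=np.array([0,0,-1.]); x=np.cross(y,z)
    b=np.radians(taz); ax=np.array([np.sin(b),-np.cos(b),0])  # rotates -z toward +az
    return R.from_rotvec(ax*np.radians(tilt))*R.from_matrix(np.stack([x,y,z],1))
def rel(p,Rt,ref=None):
    o=r.get_obs(); R0=R.from_rotvec(o['orientation']) if ref is None else ref[1]; p0=o['tcp_pos'] if ref is None else ref[0]
    s=R0.inv().apply(np.array(p)-p0)/.25; t=(R0.inv()*Rt).as_rotvec()/(np.pi/2)
    print('shift',np.round(s,3).tolist(),'turn',np.round(t,3).tolist()); return s,t
E
python3 - <<'E'
from h import *
print(tool(0,35,0).as_matrix())
print(r.get_obs()['joints'].round(3))
rel([.34,.45,.40],tool(60))
rel([.563,-.142,.40],tool(38.3))
E
```

```text
[[ 0.          0.81915204  0.57357644]
 [ 1.          0.          0.        ]
 [ 0.          0.57357644 -0.81915204]]
[-1.45   0.373  0.041  1.25  -0.015  1.504 -0.081]
shift [-0.892, -0.639, 0.096] turn [0.009, -0.002, 0.18]
shift [-2.323, -2.725, 0.065] turn [0.009, -0.004, 0.421]
```

servo_tool:
  commands:
    - [[-0.85, -0.62, 0], [0, 0, 0.18]]
    - [[-0.85, -0.62, 0], [0, 0, 0.18]]
    - [[-0.85, -0.62, 0], [0, 0, 0.18]]
    - [[-0.85, -0.62, 0], [0, 0, 0.18]]
    - [[-0.85, -0.62, 0], [0, 0, 0.18]]
    - [[-0.85, -0.62, 0], [0, 0, 0.18]]
    - [[-0.85, -0.62, 0], [0, 0, 0.18]]

```text
clock: 2.3
tcp_pos: [0.3325, 0.4522, 0.4179]
orientation: [0.821, 3.032, 0.001]
contact_force: [-0.9, 1.0, -0.3]
grip_width: 0.0852
gripper_force: 0.0
```

Run:
```python
from h import *
o=r.get_obs();print(o['joints'].round(3),o['tcp_pos'],o['clock'])
rel([.50,.25,.40],tool(45))
```

```text
[-1.209  0.161  0.189  1.549 -0.03   1.434  0.024] [0.33252214 0.45224749 0.41788148] 2.3
shift [-0.987, -0.361, 0.072] turn [0.001, 0.0, 0.163]
```

servo_tool:
  commands:
    - [[-0.98, -0.36, 0], [0, 0, 0.16]]
    - [[-0.98, -0.36, 0], [0, 0, 0.16]]
    - [[-0.98, -0.36, 0], [0, 0, 0.16]]
    - [[-0.98, -0.36, 0], [0, 0, 0.16]]
    - [[-0.98, -0.36, 0], [0, 0, 0.16]]
    - [[-0.98, -0.36, 0], [0, 0, 0.16]]
    - [[-0.98, -0.36, 0], [0, 0, 0.16]]

```text
clock: 3.0
tcp_pos: [0.4981, 0.2541, 0.4171]
orientation: [-1.189, -2.908, 0.0]
contact_force: [-0.3, 0.6, 0.3]
grip_width: 0.086
gripper_force: 0.0
```

Run:
```python
from h import *
rel([.55,.05,.40],tool(38.3))
```

```text
shift [-0.72, -0.437, 0.069] turn [-0.0, -0.0, 0.08]
```

servo_tool:
  commands:
    - [[-0.72, -0.44, 0], [0, 0, 0.08]]
    - [[-0.72, -0.44, 0], [0, 0, 0.08]]
    - [[-0.72, -0.44, 0], [0, 0, 0.08]]
    - [[-0.72, -0.44, 0], [0, 0, 0.08]]
    - [[-0.72, -0.44, 0], [0, 0, 0.08]]
    - [[-0.72, -0.44, 0], [0, 0, 0.08]]
  claw: 0.5
  squeeze: 30

```text
clock: 3.6
tcp_pos: [0.5492, 0.0505, 0.4173]
orientation: [-1.367, -2.828, -0.001]
contact_force: [1.0, 0.5, -0.1]
grip_width: 0.0425
gripper_force: 0.0
```

Run:
```python
from h import *
print(r.get_obs()['joints'].round(3))
rel([.563,-.142,.30],tool(38.3))
```

```text
[-0.68   0.147  0.555  1.589 -0.079  1.428  0.551]
shift [-0.638, -0.435, 0.469] turn [0.0, -0.0, 0.001]
```

servo_tool:
  commands:
    - [[-0.638, -0.435, 0], [0, 0, 0]]
    - [[-0.638, -0.435, 0], [0, 0, 0]]
    - [[-0.638, -0.435, 0], [0, 0, 0]]
    - [[-0.638, -0.435, 0.2], [0, 0, 0]]
    - [[-0.638, -0.435, 0.4], [0, 0, 0]]
    - [[-0.638, -0.435, 0.47], [0, 0, 0]]
    - [[-0.638, -0.435, 0.47], [0, 0, 0]]

```text
clock: 4.3
tcp_pos: [0.5615, -0.138, 0.2951]
orientation: [-1.356, -2.824, 0.003]
contact_force: [-0.2, 0.6, 0.0]
grip_width: 0.0428
gripper_force: 0.0
```

Run:
```python
from h import *
o=r.get_obs();print(o['joints'].round(3))
rel([.563,-.142,.218],tool(38.3))
im,D=r.grab_frame('top'); cv2.imwrite('pics/t1.png',cv2.resize(im[90:300,130:430,::-1],None,fx=2.6,fy=2.6))
```

```text
[-0.385  0.292  0.657  1.724 -0.19   1.2    0.997]
shift [-0.018, -0.004, 0.308] turn [-0.004, -0.005, 0.004]
```

View pics/t1.png

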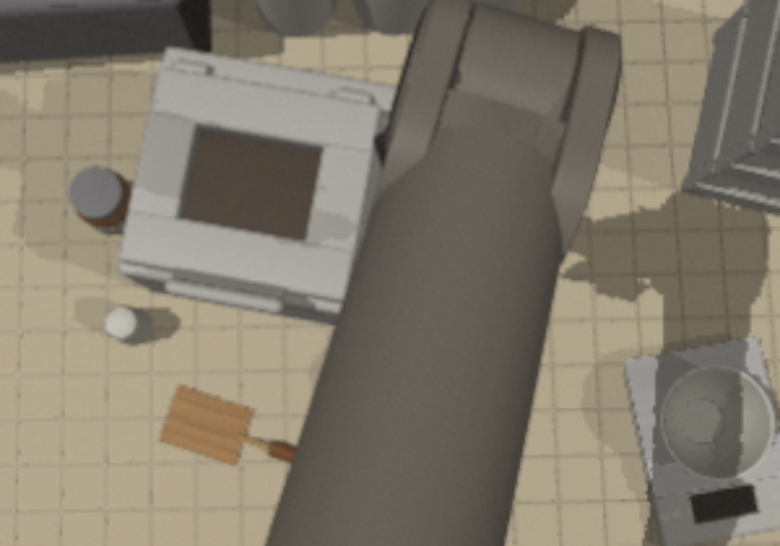

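servo_tool:
  commands:
    - [[-0.018, -0.004, 0.1], [0, 0, 0]]
    - [[-0.018, -0.004, 0.2], [0, 0, 0]]
    - [[-0.018, -0.004, 0.26], [0, 0, 0]]
    - [[-0.018, -0.004, 0.3], [0, 0, 0]]
    - [[-0.018, -0.004, 0.3], [0, 0, 0]]
    - [[-0.018, -0.004, 0.3], [0, 0, 0]]

```text
clock: 4.95
tcp_pos: [0.5659, -0.147, 0.226]
orientation: [1.366, 2.828, 0.001]
contact_force: [-0.6, 0.0, -0.1]
grip_width: 0.0427
gripper_force: 0.0
```

Run:
```python
from h import *
rel([.563,-.142,.218],tool(38.3))
im,D=r.grab_frame('side'); cv2.imwrite('pics/s1.png',cv2.resize(im[90:240,170:370,::-1],None,fx=4,fy=4))
```

```text
shift [0.023, 0.003, 0.032] turn [0.001, 0.001, 0.002]
```

View pics/s1.png

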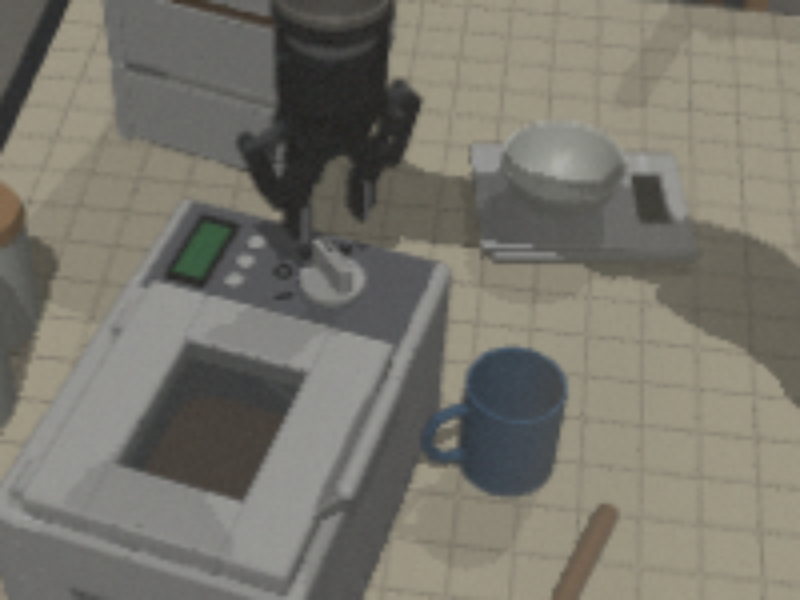

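servo_tool:
  commands:
    - [[0.015, 0, 0.015], [0, 0, 0]]
    - [[0.015, 0, 0.03], [0, 0, 0]]
    - [[0.015, 0, 0.03], [0, 0, 0]]

```text
clock: 5.3
tcp_pos: [0.5624, -0.1441, 0.217]
orientation: [-1.367, -2.828, -0.0]
contact_force: [0.1, 0.6, -0.5]
grip_width: 0.0428
gripper_force: 0.0
```

Run:
```python
from h import *
for i in range(6): 
  r.grab_frame('side') if i<5 else 0
  rel([.563,-.142,.218],tool(38.3))
im,D=r.grab_frame('side'); cv2.imwrite('pics/s2.png',cv2.resize(im[130:180,225:285,::-1],None,fx=10,fy=10,interpolation=cv2.INTER_CUBIC))
```

```text
shift [0.006, 0.007, -0.003] turn [-0.0, -0.0, 0.001]
shift [0.007, 0.007, -0.003] turn [-0.0, -0.0, 0.001]
shift [0.007, 0.007, -0.002] turn [0.0, 0.0, 0.001]
shift [0.007, 0.007, -0.002] turn [0.0, 0.0, 0.001]
shift [0.008, 0.007, -0.002] turn [0.0, 0.0, 0.001]
shift [0.008, 0.007, -0.002] turn [0.0, 0.0, 0.001]
```

View pics/s2.png

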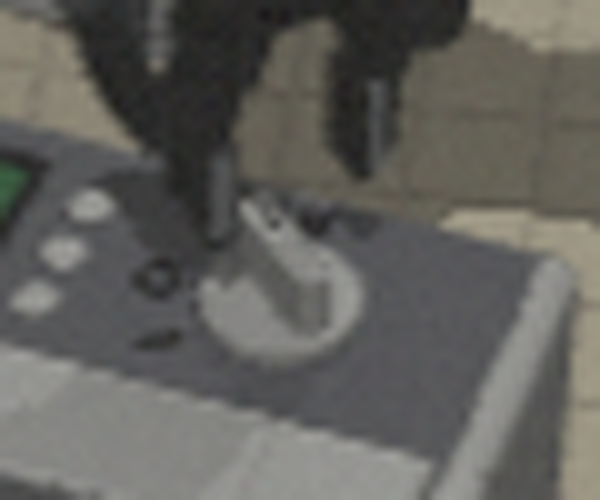

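Run:
```python
from h import *
im,D=r.grab_frame('side')
for u,v in [(246.5,153),(246,151),(261.5,147),(262,144),(253,157)]:
    print(u,v,[np.round(world('side',(u,v),dep(D,(u,v),w)),3) for w in (0,1)])
# where the tips should project
m=r.camera_model('side');E=m['extrinsics']
K=np.array([[m['fx'],0,m['cx']],[0,m['fy'],m['cy']],[0,0,1.]])
o=r.get_obs();Rt=R.from_rotvec(o['orientation'])
for s in [[0,.021,.019],[0,-.021,.019],[0,.021,.006],[0,-.021,.006],[0,0,0]]:
    w=o['tcp_pos']+Rt.apply(s); c=E[:3,:3].T@(w-E[:3,3]); p=c[:2]/c[2]; p=p*(1+m['k1']*(p@p)); print(w.round(3),(K[:2,:2]@p+K[:2,2]).round(1))
```

```text
246.5 153 [array([ 0.577, -0.12 ,  0.238]), array([ 0.577, -0.124,  0.234])]
246 151 [array([ 0.578, -0.12 ,  0.246]), array([ 0.578, -0.12 ,  0.245])]
261.5 147 [array([ 0.537, -0.152,  0.238]), array([ 0.563, -0.405,  0.005])]
262 144 [array([ 0.536, -0.154,  0.248]), array([ 0.536, -0.154,  0.248])]
253 157 [array([ 0.559, -0.131,  0.214]), array([ 0.559, -0.131,  0.214])]
[ 0.579 -0.131  0.198] [246.3 159.9]
[ 0.546 -0.158  0.198] [258.3 155.1]
[ 0.579 -0.131  0.211] [246.3 156.8]
[ 0.546 -0.158  0.211] [258.4 151.9]
[ 0.563 -0.144  0.217] [252.4 152.9]
```

servo_tool:
  commands:
    - [[0.008, 0.007, 0], [0, 0, 0]]
    - [[0.008, 0.007, 0], [0, 0, 0]]
    - [[0.008, 0.007, 0], [0, 0, 0]]
    - [[0.008, 0.007, 0], [0, 0, 0]]
    - [[0.008, 0.007, 0], [0, 0, 0]]
    - [[0.008, 0.007, 0], [0, 0, 0]]
  claw: 1
  squeeze: 30

```text
clock: 6.25
tcp_pos: [0.5629, -0.1418, 0.2174]
orientation: [1.367, 2.828, 0.0]
contact_force: [-0.3, 0.8, 0.3]
grip_width: 0.0003
gripper_force: 0.0
```

Run:
```python
from h import *
rel([.563,-.142,.218],tool(38.3))
o=r.get_obs(); print(o['contact_force'],o['moment'])
```

```text
shift [-0.001, -0.0, -0.002] turn [0.0, 0.0, 0.001]
[-0.30068906  0.75122263  0.31202461] [-0.01660697 -0.05701859 -0.00766141]
```

Run:
```python
from h import *
im,D=r.grab_frame('side'); cv2.imwrite('pics/s3.png',cv2.resize(im[120:180,220:290,::-1],None,fx=10,fy=10,interpolation=cv2.INTER_CUBIC))
for v in range(144,166):
    print(v,[np.round(world('side',(u,v),D[v,u]),3).tolist() for u in (250,253,256)])
```

```text
144 [[0.568, -0.128, 0.267], [0.559, -0.129, 0.267], [0.552, -0.137, 0.261]]
145 [[0.568, -0.13, 0.261], [0.56, -0.131, 0.261], [0.552, -0.139, 0.255]]
146 [[0.568, -0.128, 0.259], [0.559, -0.128, 0.26], [0.552, -0.139, 0.252]]
147 [[0.568, -0.129, 0.254], [0.559, -0.13, 0.254], [0.551, -0.135, 0.251]]
148 [[0.568, -0.129, 0.25], [0.56, -0.132, 0.249], [0.551, -0.137, 0.246]]
149 [[0.568, -0.129, 0.246], [0.559, -0.131, 0.246], [0.551, -0.137, 0.242]]
150 [[0.568, -0.128, 0.244], [0.559, -0.131, 0.242], [0.551, -0.138, 0.237]]
151 [[0.571, -0.152, 0.217], [0.559, -0.131, 0.238], [0.557, -0.185, 0.188]]
152 [[0.57, -0.146, 0.219], [0.562, -0.148, 0.218], [0.556, -0.18, 0.189]]
153 [[0.57, -0.142, 0.219], [0.561, -0.141, 0.221], [0.556, -0.179, 0.185]]
154 [[0.57, -0.143, 0.214], [0.56, -0.138, 0.219], [0.554, -0.164, 0.196]]
155 [[0.57, -0.145, 0.207], [0.56, -0.135, 0.218], [0.551, -0.135, 0.22]]
156 [[0.57, -0.145, 0.203], [0.559, -0.13, 0.219], [0.55, -0.131, 0.219]]
157 [[0.57, -0.143, 0.201], [0.559, -0.129, 0.216], [0.55, -0.129, 0.217]]
158 [[0.569, -0.141, 0.199], [0.558, -0.126, 0.214], [0.55, -0.127, 0.215]]
159 [[0.569, -0.14, 0.196], [0.559, -0.132, 0.205], [0.549, -0.123, 0.214]]
160 [[0.569, -0.136, 0.195], [0.559, -0.13, 0.203], [0.549, -0.126, 0.208]]
161 [[0.568, -0.133, 0.194], [0.559, -0.13, 0.198], [0.549, -0.124, 0.206]]
162 [[0.567, -0.127, 0.196], [0.559, -0.131, 0.194], [0.549, -0.124, 0.201]]
163 [[0.567, -0.124, 0.194], [0.558, -0.126, 0.194], [0.549, -0.127, 0.194]]
164 [[0.566, -0.12, 0.194], [0.558, -0.122, 0.194], [0.549, -0.122, 0.195]]
165 [[0.566, -0.119, 0.191], [0.557, -0.117, 0.195], [0.549, -0.124, 0.189]]
```

View pics/s3.png

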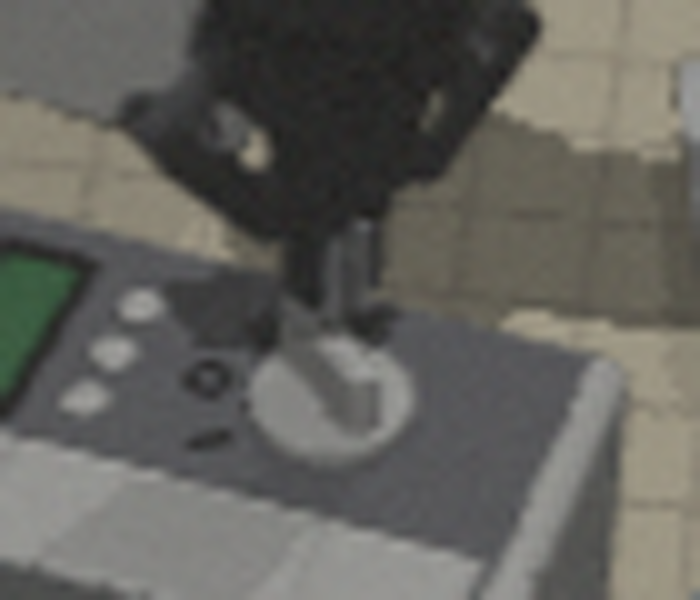

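servo_tool:
  commands:
    - [[0, 0, 0], [0, 0, 0]]
    - [[0, 0, 0], [0, 0, 0]]
    - [[0, 0, 0], [0, 0, 0]]
    - [[0, 0, 0.03], [0, 0, 0]]
    - [[0, 0, 0.06], [0, 0, 0]]
    - [[0, 0, 0.09], [0, 0, 0]]
    - [[0, 0, 0.12], [0, 0, 0]]
    - [[0, 0, 0.12], [0, 0, 0]]
    - [[0, 0, 0.12], [0, 0, 0]]
  claw: 0.6

```text
clock: 7.2
tcp_pos: [0.5627, -0.1418, 0.1871]
orientation: [-1.367, -2.828, 0.0]
contact_force: [-0.2, 0.8, 1.0]
grip_width: 0.0346
gripper_force: 0.0
```

servo_tool:
  commands:
    - [[0, 0, 0], [0, 0, 0]]
    - [[0, 0, 0], [0, 0, 0]]
    - [[0, 0, 0], [0, 0, 0]]
    - [[0, 0, 0], [0, 0, 0]]
    - [[0, 0, 0], [0, 0, 0]]
    - [[0, 0, 0], [0, 0, 0]]
  claw: 1

```text
clock: 7.8
tcp_pos: [0.5624, -0.1425, 0.1879]
orientation: [-1.368, -2.828, 0.001]
contact_force: [-4.2, -2.4, 6.1]
grip_width: 0.0111
gripper_force: 32.1
```

servo_tool:
  commands:
    - [[0, 0, -0.006], [0, 0, -0.06]]
    - [[0, 0, -0.008], [0, 0, -0.12]]
    - [[0, 0, -0.008], [0, 0, -0.18]]
    - [[0, 0, -0.008], [0, 0, -0.24]]
    - [[0, 0, -0.008], [0, 0, -0.3]]
    - [[0, 0, -0.008], [0, 0, -0.36]]
    - [[0, 0, -0.008], [0, 0, -0.42]]
    - [[0, 0, -0.008], [0, 0, -0.45]]
    - [[0, 0, -0.008], [0, 0, -0.45]]
    - [[0, 0, -0.008], [0, 0, -0.45]]

```text
clock: 8.8
tcp_pos: [0.5621, -0.1426, 0.188]
orientation: [-0.307, -3.125, 0.002]
contact_force: [2.0, -4.9, -13.3]
grip_width: 0.0114
gripper_force: 29.7
```

Run:
```python
from h import *
o=r.get_obs(); print(o['joints'].round(3),o['contact_force'],o['moment'],R.from_rotvec(o['orientation']).as_matrix().round(3))
rel([.563,-.142,.188],tool(78.3))
```

```text
[-0.215  0.374  0.455  1.842 -0.194  0.97   1.698] [  1.99090408  -4.94604414 -13.31341556] [-1.09926522 -0.51044506 -0.00876499] [[-0.981  0.195 -0.001]
 [ 0.195  0.981 -0.001]
 [ 0.001 -0.002 -1.   ]]
shift [-0.003, 0.003, 0.0] turn [-0.001, -0.001, 0.005]
```

servo_tool:
  commands:
    - [[0, 0, -0.008], [0, 0, -0.45]]
    - [[0, 0, -0.008], [0, 0, -0.45]]
    - [[0, 0, -0.008], [0, 0, -0.45]]
  claw: 0.5

```text
clock: 9.1
tcp_pos: [0.5638, -0.1409, 0.192]
orientation: [-0.41, 3.113, 0.001]
contact_force: [-0.7, 1.1, 0.3]
grip_width: 0.0429
gripper_force: 0.0
```

servo_tool:
  commands:
    - [[0, 0, -0.1], [0, 0, 0]]
    - [[0, 0, -0.2], [0, 0, 0]]
    - [[0, 0, -0.4], [0, 0, 0]]
    - [[0, 0, -0.5], [0, 0, 0]]
    - [[0, 0, -0.5], [0, 0, 0]]

```text
clock: 9.6
tcp_pos: [0.5657, -0.1416, 0.3216]
orientation: [-0.399, 3.107, -0.002]
contact_force: [-0.1, 0.8, 1.0]
grip_width: 0.0426
gripper_force: 0.0
```

Run:
```python
from h import *
im,D=r.grab_frame('side'); cv2.imwrite('pics/s4.png',cv2.resize(im[120:180,220:290,::-1],None,fx=8,fy=8,interpolation=cv2.INTER_CUBIC))
v,u=np.mgrid[140:175,235:280]
W=np.array([world('side',(a,b),D[b,a]) for a,b in zip(u.ravel(),v.ravel())])
g=np.linalg.norm(W[:,:2]-[.563,-.142],axis=1); S=W[(g<.035)&(W[:,2]>.207)&(W[:,2]<.228)]
print(len(S),cv2.minAreaRect(S[:,:2].astype(np.float32)))
o=r.get_obs(); print(o['joints'].round(3),o['tcp_pos'],R.from_rotvec(o['orientation']).as_matrix()[:,1])
rel([.45,.07,.42],tool(-11.7))
```

```text
75 ((0.5618848204612732, -0.1400446742773056), (0.012472554109990597, 0.044289059937000275), 71.2532730102539)
[-0.172  0.245  0.384  1.68  -0.098  1.23   2.06 ] [ 0.56442279 -0.14125327  0.31891781] [-2.53046283e-01  9.67453884e-01 -7.49169034e-04]
shift [0.227, 0.933, -0.406] turn [0.003, 0.003, 1.293]
```

View pics/s4.png

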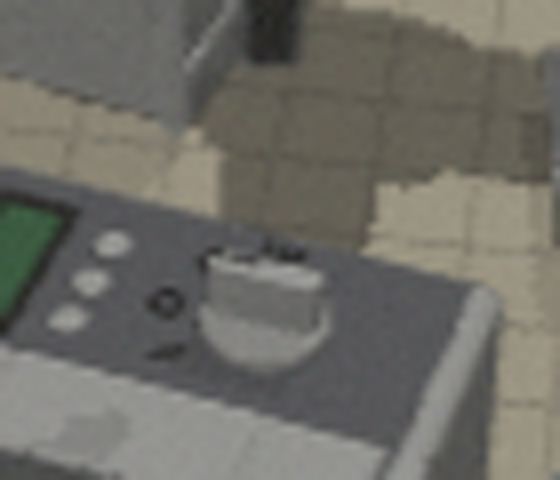

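servo_tool:
  commands:
    - [[0.05, 0.1, -0.1], [0, 0, 0.09]]
    - [[0.1, 0.3, -0.3], [0, 0, 0.18]]
    - [[0.15, 0.5, -0.4], [0, 0, 0.27]]
    - [[0.2, 0.7, -0.4], [0, 0, 0.36]]
    - [[0.23, 0.93, -0.4], [0, 0, 0.45]]
    - [[0.23, 0.93, -0.4], [0, 0, 0.54]]
    - [[0.23, 0.93, -0.4], [0, 0, 0.63]]
    - [[0.23, 0.93, -0.4], [0, 0, 0.72]]
    - [[0.23, 0.93, -0.4], [0, 0, 0.81]]
    - [[0.23, 0.93, -0.4], [0, 0, 0.9]]
    - [[0.23, 0.93, -0.4], [0, 0, 0.98]]
  claw: 0

```text
clock: 10.75
tcp_pos: [0.4477, 0.0692, 0.4152]
orientation: [-1.883, -2.512, 0.002]
contact_force: [-0.3, 0.4, 0.1]
grip_width: 0.0854
gripper_force: 0.0
```

Run:
```python
from h import *
im,D=r.grab_frame('top'); cv2.imwrite('pics/t2.png',cv2.resize(im[150:230,250:330,::-1],None,fx=6,fy=6,interpolation=cv2.INTER_CUBIC))
v,u=np.mgrid[165:200,275:312]
W=np.array([world('top',(a,b),D[b,a]) for a,b in zip(u.ravel(),v.ravel())])
g=np.linalg.norm(W[:,:2]-[.563,-.142],axis=1); S=W[(g<.035)&(W[:,2]>.207)&(W[:,2]<.228)]
print(len(S),cv2.minAreaRect(S[:,:2].astype(np.float32)) if len(S)>5 else 0)
o=r.get_obs(); print(o['joints'].round(3),o['tcp_pos'])
Rt=tool(-11.7,35,-11.7); b=mw([-.121,.0575,.233]); print(b)
rel(b-.05*Rt.as_matrix()[:,2]+[0,0,.08],Rt)
```

```text
96 ((0.5636656284332275, -0.1424521505832672), (0.012177652679383755, 0.04361826181411743), 78.77559661865234)
[-0.502 -0.046  0.204  1.768  0.009  1.42  -0.024] [0.4477654  0.06914396 0.41522826]
[0.51317431 0.04084257 0.233     ]
shift [-0.127, 0.12, 0.245] turn [-0.383, -0.094, 0.296]
```

View pics/t2.png

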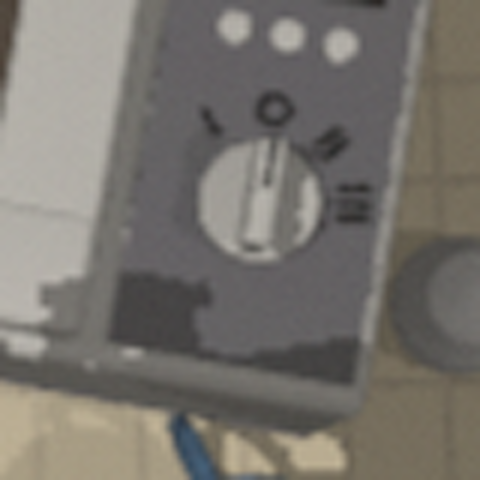

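servo_tool:
  commands:
    - [[-0.13, 0.12, 0.25], [-0.08, -0.02, 0.06]]
    - [[-0.13, 0.12, 0.25], [-0.16, -0.04, 0.12]]
    - [[-0.13, 0.12, 0.25], [-0.23, -0.06, 0.18]]
    - [[-0.13, 0.12, 0.25], [-0.31, -0.075, 0.24]]
    - [[-0.13, 0.12, 0.25], [-0.38, -0.094, 0.296]]
    - [[-0.13, 0.12, 0.25], [-0.38, -0.094, 0.296]]
    - [[-0.13, 0.12, 0.25], [-0.38, -0.094, 0.296]]
    - [[-0.13, 0.12, 0.25], [-0.38, -0.094, 0.296]]

```text
clock: 11.6
tcp_pos: [0.4862, 0.046, 0.3535]
orientation: [2.021, 1.673, 0.522]
contact_force: [-0.4, -0.3, 0.6]
grip_width: 0.0855
gripper_force: 0.0
```

Run:
```python
from h import *
o=r.get_obs(); print(o['joints'].round(3),o['tcp_pos'])
Rt=tool(-11.7,35,-11.7); b=mw([-.121,.0575,.233]); z=Rt.as_matrix()[:,2]
rel(b-.05*z,Rt); rel(b+.03*z,Rt)
im,D=r.grab_frame('side'); cv2.imwrite('pics/s5.png',cv2.resize(im[120:270,170:350,::-1],None,fx=4,fy=4,interpolation=cv2.INTER_CUBIC)); np.save('s5.npy',D)
```

```text
[-0.404 -0.251 -0.06   2.21   0.514  0.749 -0.957] [0.48617759 0.04601184 0.35348747]
shift [0.003, -0.185, 0.258] turn [-0.002, -0.004, 0.009]
shift [0.0, -0.184, 0.578] turn [-0.002, -0.004, 0.009]
```

View pics/s5.png

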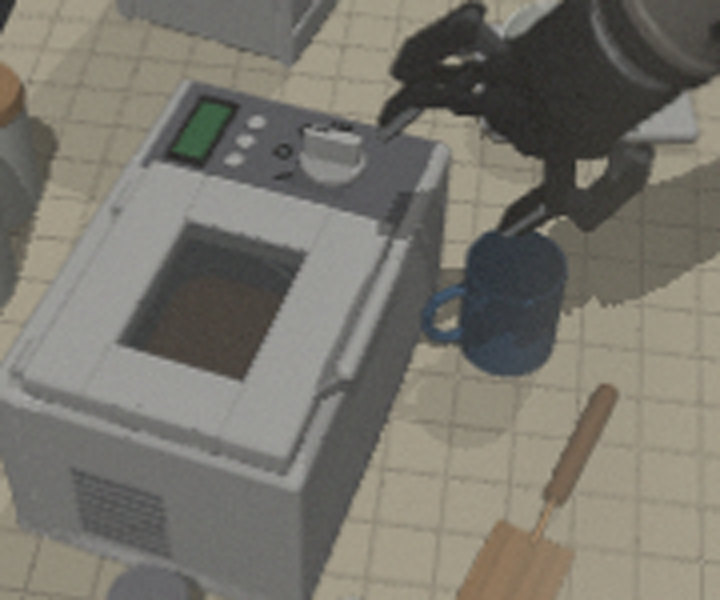

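Run:
```python
from h import *
D=np.load('s5.npy'); o=r.get_obs(); Rt=R.from_rotvec(o['orientation'])
for u,v in [(268,152),(267,152),(270,151),(299,176),(298,177),(301,175)]:
    w=world('side',(u,v),D[v,u]); print(u,v,w.round(3),'in tool frame',Rt.inv().apply(w-o['tcp_pos']).round(3))
```

```text
268 152 [0.501 0.054 0.414] in tool frame [ 0.01   0.045 -0.042]
267 152 [0.503 0.053 0.413] in tool frame [ 0.01   0.046 -0.04 ]
270 151 [0.497 0.055 0.419] in tool frame [ 0.011  0.044 -0.049]
299 176 [0.426 0.068 0.363] in tool frame [ 0.01  -0.047 -0.044]
298 177 [0.428 0.068 0.36 ] in tool frame [ 0.011 -0.048 -0.04 ]
301 175 [0.422 0.069 0.368] in tool frame [ 0.011 -0.048 -0.051]
```

servo_tool:
  commands:
    - [[0, -0.1, 0.1], [0, 0, 0.009]]
    - [[0, -0.184, 0.25], [0, 0, 0.009]]
    - [[0, -0.184, 0.33], [0, 0, 0.009]]
    - [[0, -0.184, 0.41], [0, 0, 0.009]]
    - [[0, -0.184, 0.49], [0, 0, 0.009]]
    - [[0, -0.184, 0.55], [0, 0, 0.009]]
    - [[0, -0.184, 0.585], [0, 0, 0.009]]
    - [[0, -0.184, 0.585], [0, 0, 0.009]]
    - [[0, -0.184, 0.585], [0, 0, 0.009]]

```text
clock: 12.55
tcp_pos: [0.5319, 0.037, 0.2077]
orientation: [2.035, 1.657, 0.527]
contact_force: [0.2, 1.0, -0.1]
grip_width: 0.0854
gripper_force: 0.0
```

Run:
```python
from h import *
o=r.get_obs(); print(o['joints'].round(3),o['tcp_pos'],o['contact_force'])
Rt=tool(-11.7,35,-11.7); b=mw([-.121,.0575,.233]); z=Rt.as_matrix()[:,2]
rel(b+.032*z,Rt)
im,D=r.grab_frame('side'); cv2.imwrite('pics/s6.png',cv2.resize(im[160:240,210:310,::-1],None,fx=7,fy=7,interpolation=cv2.INTER_CUBIC)); np.save('s6.npy',D)
```

```text
[-0.307  0.035 -0.088  2.343  0.962  0.401 -1.433] [0.5318828  0.03703312 0.20768601] [ 0.17861768  0.95472949 -0.06977191]
shift [-0.0, -0.004, 0.001] turn [-0.001, -0.004, -0.001]
```

View pics/s6.png

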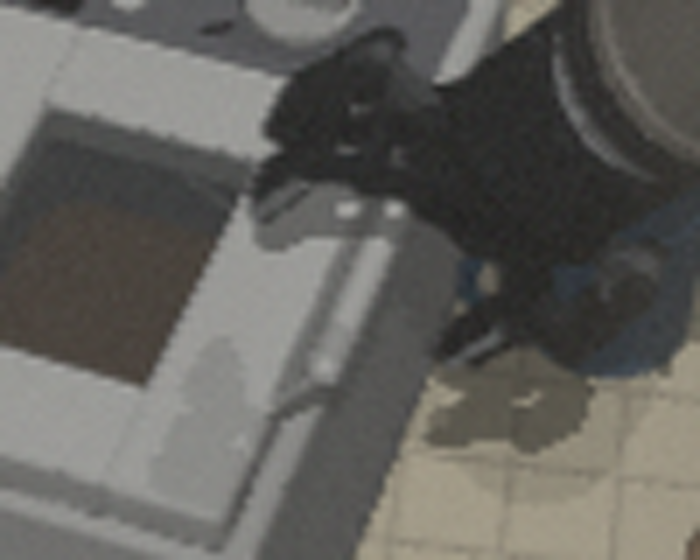

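servo_tool:
  commands:
    - [[0, 0, 0], [0, 0, 0]]
    - [[0, 0, 0], [0, 0, 0]]
    - [[0, 0, 0], [0, 0, 0]]
    - [[0, 0, 0], [0, 0, 0]]
    - [[0, 0, 0], [0, 0, 0]]
    - [[0, 0, 0], [0, 0, 0]]
    - [[0, 0, 0], [0, 0, 0]]
    - [[0, 0, 0], [0, 0, 0]]
    - [[0, 0, 0], [0, 0, 0]]
    - [[0, 0, 0], [0, 0, 0]]
  claw: 1
  squeeze: 60

```text
clock: 13.6
tcp_pos: [0.5308, 0.0372, 0.2071]
orientation: [2.035, 1.658, 0.527]
contact_force: [-4.6, 1.3, 0.2]
grip_width: 0.0121
gripper_force: 58.6
```

Run:
```python
from h import *
o=r.get_obs(); print(o['tcp_pos'],o['contact_force'],o['moment'],o['grip_width'])
p0=o['tcp_pos'];R0=R.from_rotvec(o['orientation']); H=mw([.085,.0575,.187]); ax=M.apply([0,1,0])
for a in range(3,31,3):
    Q=R.from_rotvec(ax*np.radians(a)); print(a,end=' '); rel(H+Q.apply(p0-H),Q*R0)
```

```text
[0.53082713 0.03723705 0.20712541] [-4.57353562  1.27823421  0.21917768] [0.29975796 1.4101283  0.12007204] 0.012074045851723201
3 shift [0.0, 0.027, -0.029] turn [0.033, -0.0, 0.0]
6 shift [0.0, 0.055, -0.057] turn [0.067, -0.0, 0.0]
9 shift [0.001, 0.085, -0.083] turn [0.1, -0.0, 0.001]
12 shift [0.001, 0.116, -0.108] turn [0.133, -0.0, 0.001]
15 shift [0.001, 0.148, -0.131] turn [0.167, -0.0, 0.001]
18 shift [0.001, 0.181, -0.152] turn [0.2, -0.0, 0.001]
21 shift [0.001, 0.216, -0.172] turn [0.233, -0.0, 0.002]
24 shift [0.002, 0.251, -0.189] turn [0.267, -0.0, 0.002]
27 shift [0.002, 0.287, -0.205] turn [0.3, -0.0, 0.002]
30 shift [0.002, 0.324, -0.219] turn [0.333, -0.0, 0.002]
```

servo_tool:
  commands:
    - [[0, 0.013, -0.015], [0.017, 0, 0]]
    - [[0, 0.027, -0.029], [0.033, 0, 0]]
    - [[0, 0.041, -0.043], [0.05, 0, 0]]
    - [[0, 0.055, -0.057], [0.067, 0, 0]]
    - [[0, 0.07, -0.07], [0.083, 0, 0]]
    - [[0, 0.085, -0.083], [0.1, 0, 0]]

```text
clock: 14.2
tcp_pos: [0.5362, 0.0362, 0.2366]
orientation: [2.146, 1.75, 0.407]
contact_force: [-2.4, 0.3, -1.1]
grip_width: 0.0121
gripper_force: 60.3
```

```bash
cat > lid.py <<'E'
from h import *
o=r.get_obs(); print(o['joints'].round(3),o['tcp_pos'],o['contact_force'],o['moment'],o['grip_width'],o['gripper_force'])
im,D=r.grab_frame('side'); m=r.camera_model('side')
K=np.array([[m['fx'],0,m['cx']],[0,m['fy'],m['cy']],[0,0,1.]])
v,u=np.mgrid[0:384,0:512]; p=cv2.undistortPoints(np.stack([u,v],-1).reshape(-1,1,2).astype(float),K,np.array([m['k1'],0,0,0,0.]))[:,0]
d=D.reshape(-1,1); P=np.hstack([p*d,d]); E=m['extrinsics']; W=(P@E[:3,:3].T+E[:3,3])[d[:,0]>0]
L=M.inv().apply(W-C)
# left strip of lid, beside window
s=(L[:,1]>.125)&(L[:,1]<.155)&(L[:,0]>-.09)&(L[:,0]<.06)&(L[:,2]>.195)&(L[:,2]<.40)
f=cv2.fitLine(L[s][:,[0,2]].astype(np.float32),cv2.DIST_HUBER,0,.01,.01).ravel(); print(s.sum(),'lid deg',-np.degrees(np.arctan2(f[1],f[0])))
E
python3 lid.py
```

```text
[-0.246  0.03  -0.075  2.188  0.412  0.563 -0.834] [0.53624916 0.03616049 0.23664117] [-2.35185179  0.33076725 -1.13571038] [ 0.16118337  0.81665234 -0.03804058] 0.0120663046107462 60.29677391052246
517 lid deg 9.275801
```

Run:
```python
from h import *
o=r.get_obs()
p0=o['tcp_pos'];R0=R.from_rotvec(o['orientation']); H=mw([.085,.0575,.187]); ax=M.apply([0,1,0])
for a in [3,6,9,12,15,18,21]:
    Q=R.from_rotvec(ax*np.radians(a)); print(a,end=' '); rel(H+Q.apply(p0-H),Q*R0)
```

```text
3 shift [0.0, 0.027, -0.029] turn [0.033, -0.0, 0.0]
6 shift [0.0, 0.055, -0.057] turn [0.067, -0.0, 0.0]
9 shift [0.001, 0.085, -0.083] turn [0.1, -0.0, 0.001]
12 shift [0.001, 0.116, -0.107] turn [0.133, -0.0, 0.001]
15 shift [0.001, 0.148, -0.13] turn [0.167, -0.0, 0.001]
18 shift [0.001, 0.182, -0.151] turn [0.2, -0.0, 0.001]
21 shift [0.001, 0.216, -0.17] turn [0.233, -0.0, 0.002]
```

servo_tool:
  commands:
    - [[0, 0.013, -0.015], [0.017, 0, 0]]
    - [[0, 0.027, -0.029], [0.033, 0, 0]]
    - [[0, 0.041, -0.043], [0.05, 0, 0]]
    - [[0, 0.055, -0.057], [0.067, 0, 0]]
    - [[0, 0.07, -0.07], [0.083, 0, 0]]
    - [[0, 0.085, -0.083], [0.1, 0, 0]]
    - [[0.001, 0.1, -0.095], [0.117, 0, 0]]
    - [[0.001, 0.116, -0.107], [0.133, 0, 0]]
    - [[0.001, 0.132, -0.119], [0.15, 0, 0]]
    - [[0.001, 0.148, -0.13], [0.167, 0, 0]]
    - [[0.001, 0.165, -0.141], [0.183, 0, 0]]
    - [[0.001, 0.182, -0.151], [0.2, 0, 0]]
    - [[0.001, 0.199, -0.161], [0.217, 0, 0]]
    - [[0.001, 0.213, -0.169], [0.23, 0, 0]]
    - [[0.001, 0.213, -0.169], [0.23, 0, 0]]
    - [[0.001, 0.213, -0.169], [0.23, 0, 0]]
    - [[0.001, 0.213, -0.169], [0.23, 0, 0]]

```text
clock: 15.95
tcp_pos: [0.5654, 0.0301, 0.2983]
orientation: [2.382, 1.944, 0.096]
contact_force: [-4.0, 1.9, 2.4]
grip_width: 0.0121
gripper_force: 60.8
```

```bash
python3 lid.py
```

```text
[-0.155  0.18  -0.029  1.787  0.037  1.089 -0.401] [0.56539533 0.03014657 0.29825147] [-3.99612489  1.90144078  2.38077145] [ 0.46075074  0.83038109 -0.0566895 ] 0.012124106977865073 60.77438950538635
433 lid deg 29.645882
```

servo_tool:
  commands:
    - [[0, 0, 0], [0, 0, 0]]
    - [[0, 0, 0], [0, 0, 0]]
    - [[0, 0, 0], [0, 0, 0]]
    - [[0, 0, 0], [0, 0, 0]]
    - [[0, 0, 0], [0, 0, 0]]

```text
clock: 16.5
tcp_pos: [0.5654, 0.0301, 0.2982]
orientation: [2.382, 1.944, 0.096]
contact_force: [-4.3, 2.7, 2.5]
grip_width: 0.0121
gripper_force: 60.8
```

```bash
python3 lid.py; python3 -c "
from bench import r
print(r.hand_in())"
```

```text
[-0.155  0.18  -0.029  1.787  0.037  1.089 -0.401] [0.56536704 0.03012609 0.29822053] [-4.3158705   2.66458405  2.46365306] [0.49556647 0.91619131 0.0033317 ] 0.012122391108667235 60.81875503063202
427 lid deg 30.0078
the job is handed in; nothing more can be done
None
```

I turned the selector to the ring mark with the lid shut, then raised the lid; the gripper was holding it at about 30° (measured from the depth image) when I handed in at 16.5 s. The arm and gripper stayed clear of the loose things, though I did not re-measure where they stand.

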